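Slide the vial rack under the cap scanner

TASK

Push the blue vial rack, with its four vials, along the worktop, lengthwise, in at the flared mouth of the lane under the white scanner bridge, until its front end is right up against the black stop. Only push it with the fingers: the rack stays flat on the worktop, the vials stay standing in it, it meets the stop gently, and the things standing round about are left alone. Finish with the hand clear of everything.

Things in the scene. Friction and masses are not known exactly. Their poses are not given: they have to be found in the camera images.
- bridge: Fixed white scanner bridge. Origin on the worktop below the head's middle; +y = slide-in direction along the lane's middle, pointing roughly to the robot's right, so +x points roughly at the robot; z up. Head 122 mm wide (x), 56 mm deep (y -28 to +28), underside 63 mm and top 105 mm up, on grey legs (inner faces x = +-39 mm). Foot flanges 5 mm high reach x = +-69 mm.
- mouth (a point): Middle of the lane's open mouth on the worktop (bridge frame x 0, y -100 mm; axes as the bridge's). The lane lies between two aluminium rails 18 mm high: inner faces at x = +-32.5 mm from bridge y = -60 to +40 mm, flaring from there to about +-50 mm at the mouth (outer corners within x = +-60 mm).
- stop (a point): Middle of the foot of the black stop's face, on the worktop (bridge frame x 0, y +30 mm; axes as the bridge's). The stop bar is 18 mm high and closes the lane. Behind the work (bridge's -x side) a monitor stands slanting: lower edge 50 mm up, some 70 mm from the lane's middle beside the bridge, 140 mm beside the rack's start; a tall photometer stands 80 mm and more beyond the rack's rear end. Turn a wide hand along the lane.
- rack: Loose blue vial rack, 56 (x) by 150 (y, long axis) by 40 mm high, 0.22 kg empty, mass and friction +-20 %. Origin: centre of its underside. End plates closed; long sides open but for a 6 mm floor and a rail 29-34 mm up. Both ways round alike. Starts before the mouth, 15-35 mm off to the bridge's +x side (robot's side), up to 0.3 rad askew. Against the stop its origin is at bridge y = -45 mm.
- vial_1: Loose clear vial with a black cap, 15 mm across and 50 mm high, 12 g, standing loosely in the rack (in the cell at x = -13, y = 59 mm of the rack's frame). Origin at the centre of its underside, z up its axis.
- vial_2: Loose clear vial with a white cap, 15 mm across and 50 mm high, 12 g, standing loosely in the rack (in the cell at x = 13, y = 35 mm of the rack's frame). Origin at the centre of its underside, z up its axis.
- vial_3: Loose clear vial with a blue cap, 15 mm across and 50 mm high, 12 g, standing loosely in the rack (in the cell at x = -13, y = -11.5 mm of the rack's frame). Origin at the centre of its underside, z up its axis.
- vial_4: Loose clear vial with a black cap, 15 mm across and 50 mm high, 12 g, standing loosely in the rack (in the cell at x = 13, y = -35 mm of the rack's frame). Origin at the centre of its underside, z up its axis.
- flask: Bystander: clear volumetric flask, 60 mm across at the bulb, 173 mm high, loose. Origin at the centre of its underside.
- bottle: Bystander: small brown reagent bottle with white cap, 52 mm across, 105 mm high, loose. Origin at the centre of its underside.
- beaker: Bystander: clear plastic beaker, 70 mm across, 85 mm high, loose. Origin at the centre of its underside.
- tape: Bystander: green roll of label tape lying flat, 52 mm across, 22 mm high, loose. Origin at the centre of its underside.

How it is judged (in metres and radians):
At the end, for the whole second after the job is handed in: The rack stands flat and at rest on the worktop in the lane, its front end within 4 mm of the stop, within 7 mm of the lane's middle and 0.12 rad of its direction, and all four vials stand in it (lean under 0.3 rad) (y of rack in the frame of bridge between -0.049 and -0.04 m and x of rack in the frame of bridge between -0.007 and 0.007 m and angle between the y axis of rack and the y axis of bridge, either way round below 0.12 rad and angle between rack's own z axis and vertical below 0.04 rad and height (world z) of rack below 0.004 m and linear speed of rack below 0.01 m/s and angle between each of vial_1, vial_2, vial_3, vial_4's own z axis and vertical below 0.3 rad and z of each of vial_1, vial_2, vial_3, vial_4 in the frame of rack below 0.012 m); the robot touches nothing.
It fails at once if the rack is lifted or tipped (more than 8 mm up or 0.12 rad) (height (world z) of rack above 0.008 m or angle between rack's own z axis and vertical above 0.12 rad).
It fails at once if a vial comes out of its place or falls over (angle between any of vial_1, vial_2, vial_3, vial_4's own z axis and vertical above 0.5 rad or z of any of vial_1, vial_2, vial_3, vial_4 in the frame of rack above 0.02 m).
It fails at once if the rack is rammed against the bridge (more than 35 N) (contact force between rack and bridge above 35 N).
It fails at once if a thing standing round about is moved by more than 20 mm or tipped (distance of any of flask, bottle, beaker, tape from where it was at the start of the episode above 0.02 m or angle between any of flask, bottle, beaker, tape's own z axis and vertical above 0.3 rad).
It also fails if it takes over 45 s, if anything falls off the work surface, if the arm or the gripper's body presses on something with over 40 N, if the wrist force passes 120 N, or if a joint passes its speed limit or range.

ROBOT

A 7-joint arm with a two-finger parallel gripper is mounted at the origin on a cart in front of the work surface, level with it; the furniture and walls round the work are solid. World frame = base frame: x ahead of the robot, y to its left, z up, the work surface at z = 0. Lengths are in m, angles in degrees, forces in N, time in s.
With the tool pointing down it reaches from about 0.35 to 0.9 m from the base axis. Payload 7.2 kg.
Tool frame: the origin (TCP) lies at the centre of the arm's flange, where the gripper is bolted on; the fingertips stand 173 mm ahead of it and the grasp point (between the pads) lies 155 mm ahead of it; z points along the fingers, y is the direction in which the jaws open and shut (so a half turn about z gives the same grasp; the last joint's range is limited). The gripper opens to 85 mm and grips with 20 to 120 N. Pads are 22 mm wide; open, the fingers measure 114 mm over their backs; the gripper's body (76 mm by 85 mm) begins 54 mm behind the grasp point. The pads swing forward as they close: fully open they stand 13 mm farther back than shut.
Start: joints at [-78.048, 23.554, -0.728, 91.456, 0.321, 64.991, -4.71], TCP at [0.171, 0.601, 0.405] pointing down, gripper open.
Joint ranges: [-169.25, 169.25], [-16.82, 113.86], [-84.01, 82.57], [7.8, 145.47], [-59.2, 239.2], [7.22, 106.19], [-163.78, 163.78]. Speed limits (degrees/s): [136.94, 136.94, 172.46, 172.46, 180, 180, 180].

INTERFACE

Orientations are given as a 3x3 rotation matrix whose columns are the frame's x, y, z axes.
In Python, from station import env, eoat, inverse_kinematics, readout, imaging gives the robot as it stands. The module is installed in compiled form; this text tells all that it offers. Calls block until the motion is done:
- env.move_to(position, orientation): joint-space move of the TCP to a pose.
- env.move_linear(position, vel=0.15, frame=None, contact_N=None): straight line of the TCP; frame=None keeps the orientation; vel is the mean speed in m/s. With contact_N (N) it stops when the force on the tool has changed by that much, and returns True; else False.
- env.movej(angles): joint-space move.
- eoat.command_gripper(opening): opening from 0.0 (shut) to 1.0 (fully open); the grip force is fixed at half the most; returns when the fingers have stopped.
- env.sleep(seconds).
- inverse_kinematics(position, orientation): joint angles nearest the present ones, or None.
- readout.observe(): the state.
- imaging.grab_frame(name): name is "scene" or "top"; returns a dict with "frame" (480x640x3 uint8, red, green, blue), "vertical_fov" (degrees; the focal length in pixels is half the picture's height over the tangent of half this angle, whatever the lens; pixels are square), "cx", "cy" (the principal point, pixels), "k1" (the pictures are not rectified: a ray, as slopes to the right and down, at radius r is drawn at 1 + k1 r^2 times it, then the intrinsics apply), "eye" and "rotation" of the camera in the world. Camera axes: x right, y up, looking along -z (the intrinsics and any distortion apply to the point x, -y, -z); pixel columns grow to the right and rows downward; lengths in m; the calibration is good to about 2 mm. A picture is of the moment at which its call begins. There is no depth.
A pose or a line that the arm cannot do raises env.MotionError and nothing moves.
- env.job_done(): hands the job in, once; it reports no verdict.
The state is a dict: "time": time; "q": joint angles; "dq": joint speeds; "joint_efforts": joint torques, N m; "eef_pos": TCP position; "tcp_rot": TCP orientation; "force": force on the tool from outside, world axes, zero at the start; "ft_torque": the same for the moment, N m; "opening": opening from 0.0 (shut) to 1.0 (fully open).
Only numpy, scipy, OpenCV 4.12 (cv2) and the standard library are available. Lean on these libraries where they do the work, as an engineer would, in place of code of your own. Each camera call takes 0.05 s, during which the arm holds its last target.

## Working session

There is one attempt and no reset: what is moved stays moved. The work goes in short steps, each a Python script; the robot and the scene stay as the last script left them, time stands still between calls to the robot, and variables do not carry over. Pictures are saved under pics/ and viewed, and the job is handed in when it is done.

```bash
mkdir -p pics
python3 - <<'E'
from station import env, eoat, inverse_kinematics, readout, imaging
import cv2,numpy as np
np.set_printoptions(precision=4,suppress=True)
for n in("scene","top"):
    d=imaging.grab_frame(n)
    cv2.imwrite(f"pics/{n}0.png",d["frame"][:,:,::-1])
    print(n,{k:v for k,v in d.items() if k!="frame"})
s=readout.observe();print(s["time"],s["eef_pos"],s["tcp_rot"],s["force"],s["opening"])
E
```

```text
scene {'vertical_fov': 44.826241763681836, 'cx': 327.1686337256088, 'cy': 244.55414283637555, 'k1': -0.05925719777009347, 'eye': array([-0.5115,  0.7263,  0.5994]), 'rotation': array([[-0.572 ,  0.3292, -0.7513],
       [-0.8202, -0.224 ,  0.5263],
       [ 0.005 ,  0.9173,  0.3982]])}
top {'vertical_fov': 49.392704845094094, 'cx': 321.9414554469094, 'cy': 242.16427645617463, 'k1': -0.1060651398907799, 'eye': array([0.3697, 0.0126, 1.1054]), 'rotation': array([[ 0.01  ,  0.9908, -0.1352],
       [-0.9999,  0.0094, -0.0053],
       [-0.004 ,  0.1353,  0.9908]])}
0.1 [0.1707 0.601  0.4039] [[-0.9619  0.2732 -0.0003]
 [ 0.2732  0.9619 -0.0014]
 [-0.0001 -0.0015 -1.    ]] [ 0.2922 -0.6387 -0.0265] 0.9989525069053918
```

View pics/scene0.png

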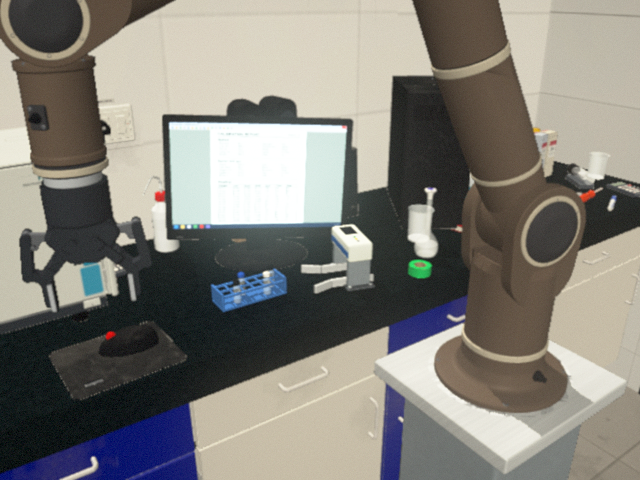

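View pics/top0.png

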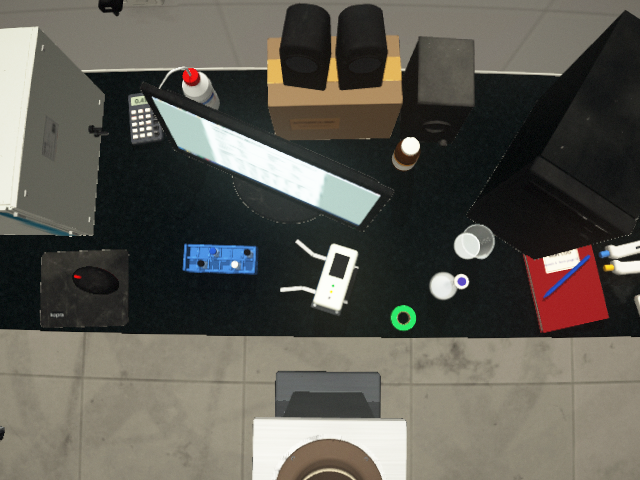

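```bash
cat > h.py <<'E'
import numpy as np,cv2
from station import env, eoat, inverse_kinematics, readout, imaging
np.set_printoptions(precision=4,suppress=True)
def intr(d):
    f=240/np.tan(np.radians(d["vertical_fov"])/2)
    return f
def ray(d,u,v):
    f=intr(d); x=(u-d["cx"])/f; y=(v-d["cy"])/f
    rd=np.hypot(x,y); r=rd
    for _ in range(30): r=rd/(1+d["k1"]*r*r)
    s=r/rd if rd>0 else 1
    return d["rotation"]@np.array([x*s,-y*s,-1.0])
def onplane(d,u,v,z):
    w=ray(d,u,v); t=(z-d["eye"][2])/w[2]; return d["eye"]+t*w
def proj(d,p):
    c=d["rotation"].T@(np.asarray(p)-d["eye"]); x=c[0]/-c[2]; y=-c[1]/-c[2]
    s=1+d["k1"]*(x*x+y*y); f=intr(d); return np.array([d["cx"]+f*x*s,d["cy"]+f*y*s])
def tri(d1,p1,d2,p2):
    a=ray(d1,*p1);b=ray(d2,*p2);a/=np.linalg.norm(a);b/=np.linalg.norm(b)
    A=np.stack([a,-b],1);t=np.linalg.lstsq(A,d2["eye"]-d1["eye"],rcond=None)[0]
    P=d1["eye"]+t[0]*a;Q=d2["eye"]+t[1]*b;return (P+Q)/2,np.linalg.norm(P-Q)
def bluerect(d,dark=False):
    """rack blue mask -> contour, in picture"""
    h=cv2.cvtColor(d["frame"],cv2.COLOR_RGB2HSV)
    m=cv2.inRange(h,(100,110,60),(120,255,255))
    return m
E
python3 - <<'E'
from h import *
for n,(x0,y0,w,hh) in {"top":(170,220,200,110),"scene":(195,215,190,115)}.items():
    im=cv2.imread(f"pics/{n}0.png")[y0:y0+hh,x0:x0+w]
    cv2.imwrite(f"pics/{n}0c.png",cv2.resize(im,None,fx=4,fy=4,interpolation=cv2.INTER_CUBIC))
E
```

```text
(no output)
```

View pics/top0c.png

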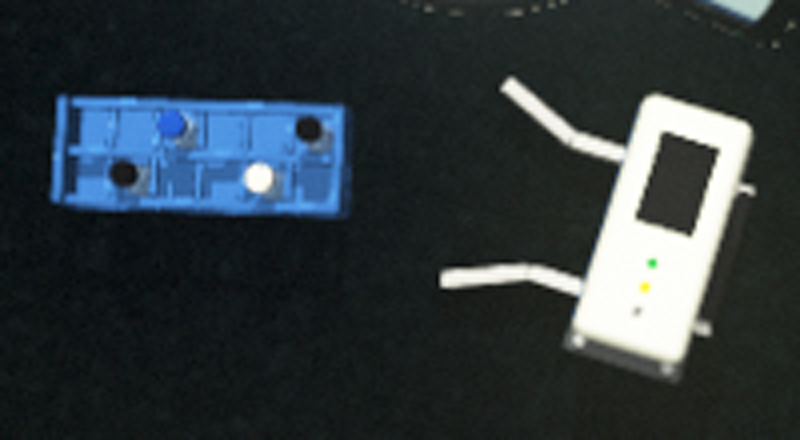

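View pics/scene0c.png

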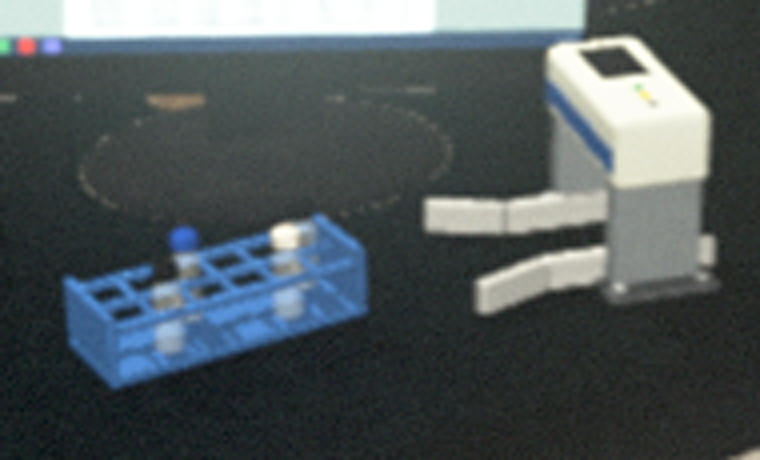

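```bash
cat >> h.py <<'E'
def cropz(d,x0,y0,w,hh,name,k=4):
    im=d["frame"][y0:y0+hh,x0:x0+w,::-1]
    cv2.imwrite(name,cv2.resize(im,None,fx=k,fy=k,interpolation=cv2.INTER_CUBIC))
def largest(m):
    c,_=cv2.findContours(m,cv2.RETR_EXTERNAL,cv2.CHAIN_APPROX_NONE)
    return max(c,key=cv2.contourArea)
def rect(d,c,z):
    P=np.array([onplane(d,u,v,z)[:2] for u,v in c[:,0].astype(float)])
    (cx,cy),(w,h),a=cv2.minAreaRect((P*1000).astype(np.float32))
    B=cv2.boxPoints(((cx,cy),(w,h),a))/1000
    if w<h: e=B[0]-B[1] if np.linalg.norm(B[0]-B[1])>np.linalg.norm(B[1]-B[2]) else B[1]-B[2]
    else: e=B[1]-B[2] if np.linalg.norm(B[1]-B[2])>np.linalg.norm(B[0]-B[1]) else B[0]-B[1]
    e=e/np.linalg.norm(e)
    return np.array([cx,cy])/1000,e,sorted((w,h)),B
def rackpose(d,z=0.04):
    h=cv2.cvtColor(d["frame"],cv2.COLOR_RGB2HSV)
    m=cv2.inRange(h,(98,110,90),(122,255,255)); m[:, :170]=0; m[:225]=0;m[320:]=0;m[:,360:]=0
    m=cv2.morphologyEx(m,cv2.MORPH_CLOSE,np.ones((7,7)))
    c=largest(m); r=rect(d,c,z); e=r[1]
    if e[1]>0:e=-e
    return r[0],e,r[2],r[3],c
E
python3 - <<'E'
from h import *
d=imaging.grab_frame("top"); s=imaging.grab_frame("scene")
c,e,wh,B,_=rackpose(d); print("rack",c,e,np.degrees(np.arctan2(e[0],-e[1])),wh);print(B)
hsv=cv2.cvtColor(d["frame"],cv2.COLOR_RGB2HSV)
m=cv2.inRange(hsv,(0,0,225),(180,60,255)); 
m2=np.zeros_like(m);m2[235:325,310:370]=m[235:325,310:370]
m3=cv2.morphologyEx(m2,cv2.MORPH_OPEN,np.ones((5,5)));m3=cv2.morphologyEx(m3,cv2.MORPH_CLOSE,np.ones((25,25)))
r=rect(d,largest(m3),0.105);print("head",r)
for z,u in {0.018:[(510,83),(572,140),(443,278),(527,270),(748,190),(705,328)],0.105:[(648,95),(752,122),(690,362),(573,325)]}.items():
    for a,b in u: print(z,(a,b),onplane(d,170+a/4,220+b/4,z))
# two view: vial caps, rail tips, stop, head corners
def T(n,a,b): print(n,*tri(d,(170+a[0]/4,220+a[1]/4),s,(195+b[0]/4,215+b[1]/4)))
T("bluecap",(172,124),(183,237)); T("whitecap",(259,176),(286,234))
T("railtipfar top",(505,82),(425,199)); T("railtip near top",(443,272),(477,283))
T("head near/left corner",(573,330),(615,118)); T("head near right",(690,362),(708,112))
T("head farleft",(645,97),(548,45));
T("rack rear near top",(55,204),(115,325));T("rack rear far top",(64,97),(68,282));T("rack front near top",(343,213),(367,262));T("rack front far top",(343,105),(320,218))
E
```

```text
rack [0.4792 0.2288] [-0.0195 -0.9998] -1.1198033 [59.1600341796875, 155.1464080810547]
[[0.4481 0.1518]
 [0.5072 0.1507]
 [0.5103 0.3058]
 [0.4511 0.307 ]]
head (array([ 0.4407, -0.0076]), array([-0.9563,  0.2924], dtype=float32), [53.86202621459961, 118.17829895019531], array([[ 0.3763, -0.0161],
       [ 0.4893, -0.0507],
       [ 0.5051,  0.0009],
       [ 0.3921,  0.0354]], dtype=float32))
0.018 (510, 83) [0.5207 0.0699 0.018 ]
0.018 (572, 140) [0.4908 0.0369 0.018 ]
0.018 (443, 278) [0.4179 0.1032 0.018 ]
0.018 (527, 270) [0.4226 0.0595 0.018 ]
0.018 (748, 190) [ 0.4654 -0.0553  0.018 ]
0.018 (705, 328) [ 0.3934 -0.0332  0.018 ]
0.105 (648, 95) [ 0.5034 -0.0015  0.105 ]
0.105 (752, 122) [ 0.4907 -0.0518  0.105 ]
0.105 (690, 362) [ 0.3753 -0.0224  0.105 ]
0.105 (573, 325) [0.3924 0.0335 0.105 ]
bluecap [0.4942 0.2424 0.0515] 0.0034183014939672767
whitecap [0.4676 0.196  0.0514] 0.0017787292367950802
railtipfar top [0.522  0.0737 0.0178] 0.0028108611905031436
railtip near top [0.4219 0.1045 0.0151] 0.002459704652298316
head near/left corner [0.3913 0.0351 0.1066] 0.004363099675505007
head near right [ 0.3777 -0.0197  0.1017] 0.007485418519955908
head farleft [0.5032 0.0008 0.104 ] 0.002170742092427632
rack rear near top [0.4529 0.3042 0.0365] 0.0007876309655450808
rack rear far top [0.5094 0.303  0.0359] 0.0028492418524985494
rack front near top [0.4511 0.1558 0.0302] 0.002790552806739381
rack front far top [0.5058 0.1551 0.0346] 0.0009581199126712755
```

```bash
cat >> h.py <<'E'
O=np.array([0.4403,-0.0083]); TH=np.radians(17.0)
BY=np.array([-np.sin(TH),-np.cos(TH)]); BX=np.array([-np.cos(TH),np.sin(TH)])
def toB(p): r=np.asarray(p)[:2]-O; return np.array([r@BX,r@BY])
def toW(x,y): return O+x*BX+y*BY
E
python3 - <<'E'
from h import *
d=imaging.grab_frame("top"); s=imaging.grab_frame("scene")
print("rack in B",toB([.4808,.2305]))
print("photometer",onplane(d,98,235,0),onplane(d,104,95,0))
for p in((362,227),(330,212),(270,185),(178,137)): q=onplane(d,*p,.05);print("monitor low edge",q,toB(q))
for p in((393,190),(150,88)): print("mon top z.35",onplane(d,*p,.35))
print(tri(d,(362,228),s,(342,229)))
for n,p in dict(flask=(442,286),beaker=(470,244),tape=(403,318)).items(): print(n,onplane(d,*p,0.0))
# finger tips
st=readout.observe();R=st["tcp_rot"];t=st["eef_pos"]
for L in(.16,.173,.186):
  for k in(-.0425,.0425,.057,-.057): print(L,k,proj(s,t+R@np.array([0,k,L])))
cropz(s,10,180,160,150,"pics/hand0.png",4)
for ya in(1,-1):
  R=np.array([[0,-ya,0],[-ya,0,0],[0,0,-1.]])
  print(ya,np.linalg.det(R),inverse_kinematics([.483,.3365,.3],R),inverse_kinematics([.483,.3365,.19],R))
E
```

```text
rack in B [ 0.0311 -0.2402]
photometer [0.5318 0.5092 0.    ] [0.8568 0.5222 0.    ]
monitor low edge [ 0.5459 -0.0635  0.05  ] [-0.1172  0.0219]
monitor low edge [0.5766 0.0023 0.05  ] [-0.1272 -0.05  ]
monitor low edge [0.6326 0.1274 0.05  ] [-0.1443 -0.186 ]
monitor low edge [0.7369 0.327  0.05  ] [-0.1856 -0.4074]
mon top z.35 [ 0.552 -0.088  0.35 ]
mon top z.35 [0.713  0.2873 0.35  ]
(array([ 0.5424, -0.0596,  0.0703]), np.float64(0.006161898806235154))
flask [ 0.429  -0.2375  0.    ]
beaker [ 0.5196 -0.3002  0.    ]
tape [ 0.3611 -0.1536  0.    ]
0.16 -0.0425 [130.7551 297.8873]
0.16 0.0425 [ 59.7004 308.1618]
0.16 0.057 [ 47.216  309.9617]
0.16 -0.057 [142.505  296.1835]
0.173 -0.0425 [132.1056 306.8424]
0.173 0.0425 [ 61.6092 317.3056]
0.173 0.057 [ 49.225  319.1368]
0.173 -0.057 [143.7655 305.1055]
0.186 -0.0425 [133.4427 315.6689]
0.186 0.0425 [ 63.4985 326.3142]
0.186 0.057 [ 51.2135 328.1753]
0.186 -0.057 [145.0135 313.9001]
1 1.0 [-29.5343  26.9834 -13.4007 102.2069   7.7009  51.6967 133.6881] [-28.5502  35.8607 -14.9673 105.8549  13.6083  40.0194 128.7221]
-1 1.0 [-54.8363  27.1127  20.5248 104.0112 -11.869   50.9779 -28.8683] [-51.9283  35.8741  16.8727 107.5502 -15.7397  38.8293 -25.7374]
```

View pics/hand0.png

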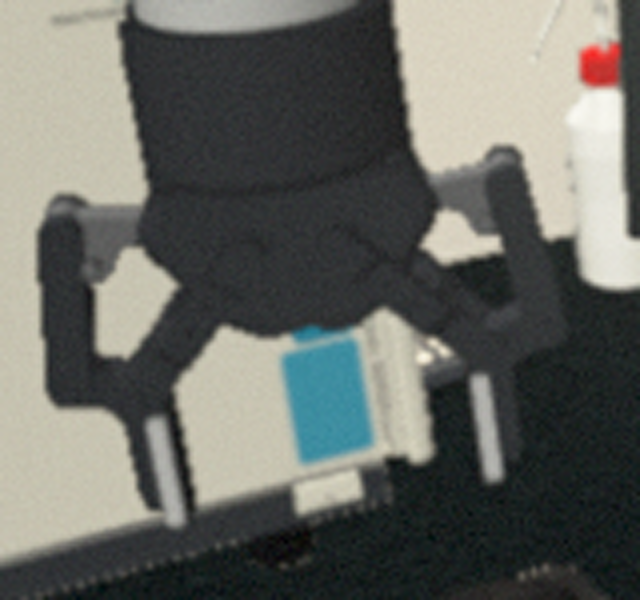

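```bash
cat >> h.py <<'E'
ZT=0.183; DP=0.075+0.011
def tcp(x,y,phi,back=0.0,z=ZT):
    """rack centre (x,y) in bridge, phi = heading slope angle toward -x (rad) -> TCP pos, R"""
    e=BY*np.cos(phi)-BX*np.sin(phi)
    p=toW(x,y)-e*(DP+back)
    xa=-np.array([e[0],e[1],0]); za=np.array([0,0,-1.]); ya=np.cross(za,xa)
    return np.array([p[0],p[1],z]),np.stack([xa,ya,za],1)
E
python3 - <<'E'
from h import *
for a in [(.031,-.240,.277,.03),(.01,-.18,.25,0),(0,-.12,0,0),(0,-.045,0,0)]:
    p,R=tcp(*a); print(p,inverse_kinematics(p,R))
eoat.command_gripper(0.25)
p,R=tcp(.031,-.240,.277,.03)
env.move_to([p[0],p[1],.33],R)
print(readout.observe()["eef_pos"],readout.observe()["time"])
env.move_linear(p,vel=.12,contact_N=8)
st=readout.observe();print(st["time"],st["eef_pos"],p,st["force"],st["opening"])
for n,(x,y,w,h) in dict(top=(140,200,190,120),scene=(180,190,190,120)).items():
    d=imaging.grab_frame(n); cropz(d,x,y,w,h,f"pics/{n}1.png")
E
```

```text
[0.4831 0.3463 0.183 ] [-52.1484  36.8447  16.2807 106.8213 -15.6654  38.5044 -27.7445]
[0.4874 0.2527 0.183 ] [-49.1254  34.5794  22.1478 113.6368 -21.4883  35.7397 -15.5536]
[0.5005 0.1887 0.183 ] [-46.1452  34.5222  26.8509 115.8307 -26.1532  35.5023 -18.7145]
[0.4786 0.117  0.183 ] [-39.1347  31.3801  25.3144 121.5546 -24.831   32.0182 -12.7232]
[0.4821 0.348  0.3301] 2.4417
3.8167 [0.4834 0.3465 0.1837] [0.4831 0.3463 0.183 ] [ 0.0936  0.2798 -0.2102] 0.24907170357179415
```

```bash
ls pics
```

```text
hand0.png
scene0.png
scene0c.png
scene1.png
top0.png
top0c.png
top1.png
```

View pics/scene1.png

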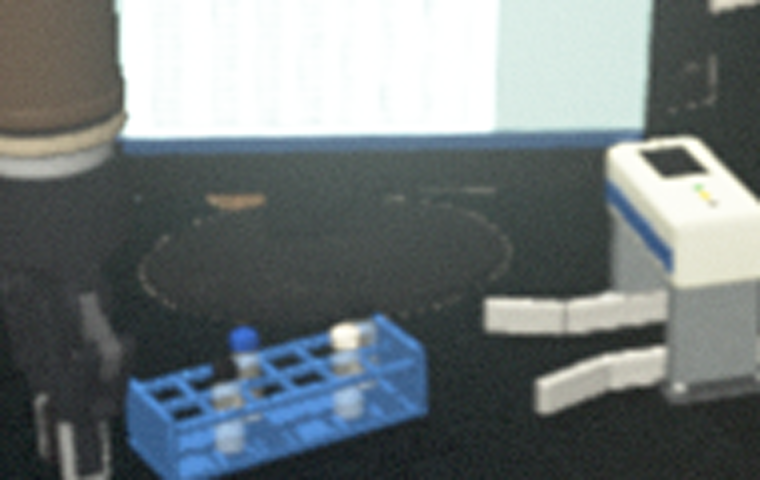

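View pics/top1.png

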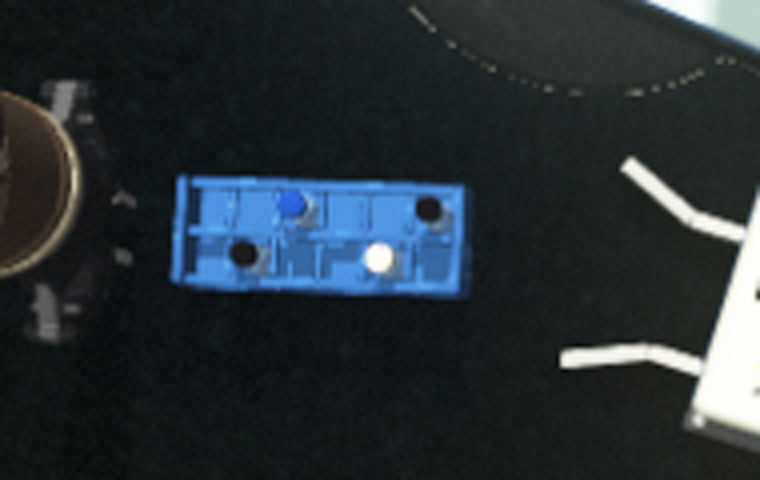

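```bash
cat >> h.py <<'E'
from scipy.interpolate import PchipInterpolator
def look(tag,save=True):
    d=imaging.grab_frame("top"); c,e,wh,B,_=rackpose(d); c=c+np.array([.0016,.0017])
    b=toB(c); eb=np.array([e@BX,e@BY]); st=readout.observe()
    print(tag,"rack B",b,"phi",np.arctan2(-eb[0],eb[1]),"wh",wh,"t",st["time"],"F",st["force"],"tcpB",toB(st["eef_pos"]))
    if save: cropz(d,140,200,220,120,f"pics/top_{tag}.png",3)
    return b,np.arctan2(-eb[0],eb[1])
def run(wps,vel=.04,cN=15):
    for w in wps:
        p,R=tcp(*w)
        if env.move_linear(p,vel=vel,frame=R,contact_N=cN): print("contact at",w,readout.observe()["force"]);return True
    return False
E
python3 - <<'E'
from h import *
run([(.031,-.240,.277,.0),(.0255,-.222,.29,0),(.0195,-.202,.29,0)])
look("2")
d=imaging.grab_frame("scene"); cropz(d,180,190,190,120,"pics/scene2.png")
E
```

```text
2 rack B [ 0.0188 -0.2003] phi 0.2893207633233582 wh [59.21011734008789, 150.96595764160156] t 6.1667 F [0.4199 0.3935 0.3397] tcpB [ 0.044  -0.2843]
```

View pics/top_2.png

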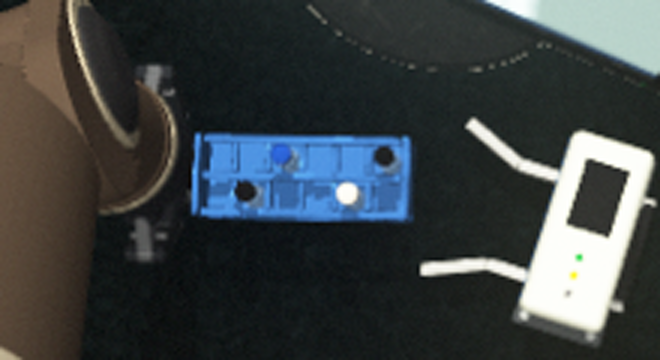

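View pics/scene2.png

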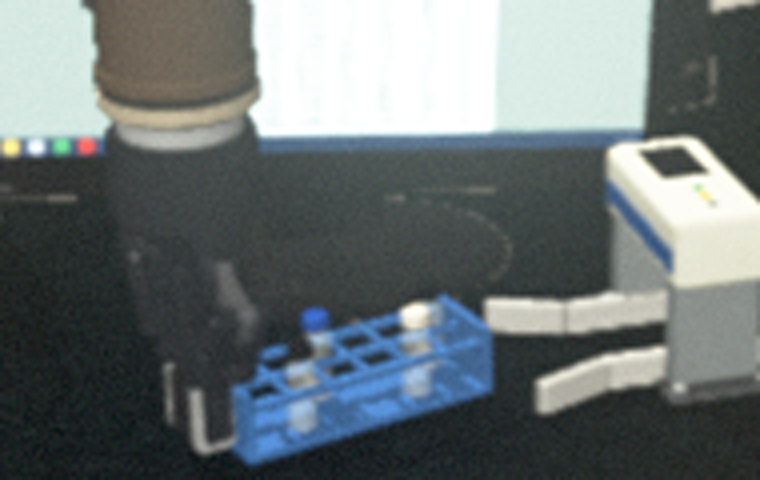

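Run:
```python
from h import *
run([(.0145,-.185,.275,0),(.0095,-.170,.22,0)],vel=.03)
look("3")
run([(.0055,-.157,.14,0),(.003,-.145,.065,0)],vel=.03)
look("4")
```

```text
3 rack B [ 0.009 -0.169] phi 0.2169594729702066 wh [59.11899185180664, 150.77066040039062] t 7.7167 F [-0.3171  0.4864  0.2753] tcpB [ 0.0283 -0.2539]
4 rack B [ 0.002  -0.1445] phi 0.06075284506993029 wh [58.30829620361328, 150.76339721679688] t 9.0833 F [ 0.4734  0.2324 -0.8973] tcpB [ 0.0086 -0.2307]
```

View pics/top_4.png

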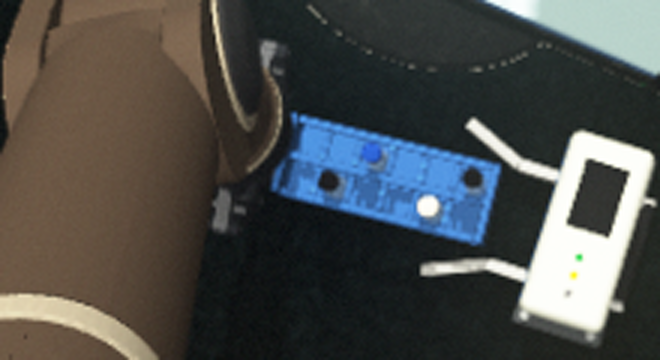

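Run:
```python
from h import *
run([(.001,-.133,.02,0),(0,-.120,.0,0),(0,-.085,0,0)],vel=.03,cN=10)
look("5")
```

```text
5 rack B [-0.0016 -0.0953] phi -0.0004706298451043969 wh [58.09492111206055, 126.18380737304688] t 11.6333 F [-0.3544 -0.9412  0.0111] tcpB [ 0.     -0.1711]
```

View pics/top_5.png

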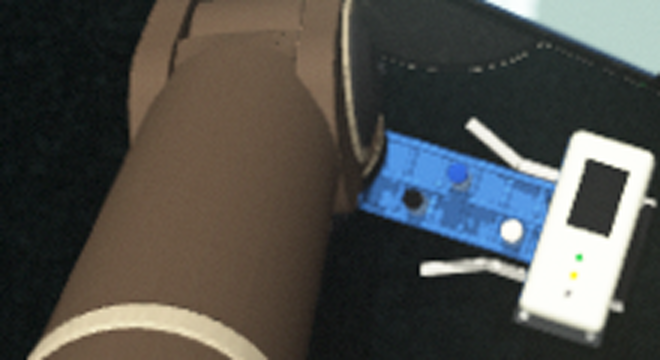

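Run:
```python
from h import *
if not run([(0.0005,-.056,0,0)],vel=.03,cN=8):
    print(run([(0.0005,-.038,0,0)],vel=.008,cN=4))
st=readout.observe();print(st["time"],st["force"],toB(st["eef_pos"]),toB(st["eef_pos"])+[0,DP])
look("6")
```

```text
contact at (0.0005, -0.038, 0, 0) [-0.0409  0.5095  0.1497]
True
14.0667 [-0.0409  0.5095  0.1497] [ 0.0006 -0.1318] [ 0.0006 -0.0458]
6 rack B [-0.0012 -0.0698] phi -0.0019050910057349852 wh [58.044212341308594, 75.2326889038086] t 14.1167 F [0.4666 1.4508 1.0124] tcpB [ 0.0007 -0.1318]
```

View pics/top_6.png

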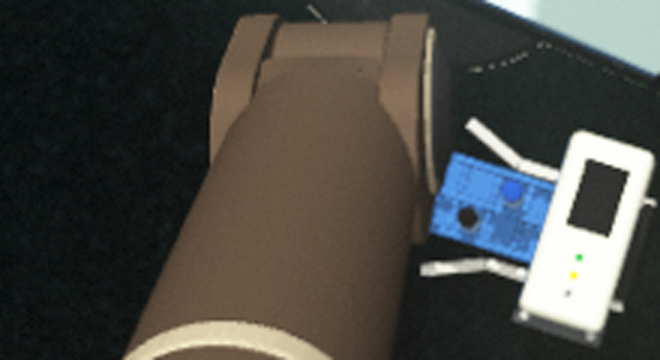

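Run:
```python
from h import *
print(run([(0.0005,-.040,0,0)],vel=.006,cN=7))
st=readout.observe();print(st["time"],st["force"],toB(st["eef_pos"])+[0,DP])
# back off straight
p,R=tcp(0.0005,-.046,0,.05); env.move_linear(p,vel=.04)
p,R=tcp(0.0005,-.046,0,.07,.33); env.move_linear(p,vel=.12)
p,R=tcp(0.0,-.046,0,.20,.36); env.move_linear(p,vel=.2)
d=imaging.grab_frame("top"); cropz(d,200,200,200,130,"pics/top7.png")
s=imaging.grab_frame("scene"); cropz(s,240,190,190,120,"pics/scene7.png")
st=readout.observe();print(st["time"],st["force"],st["eef_pos"])
h=cv2.cvtColor(d["frame"],cv2.COLOR_RGB2HSV)
```

```text
contact at (0.0005, -0.04, 0, 0) [0.3016 0.6345 0.7775]
True
14.5917 [0.3016 0.6345 0.7775] [ 0.001  -0.0456]
18.3 [ 0.4876 -0.1876  0.1703] [0.5374 0.3075 0.3597]
```

View pics/top7.png

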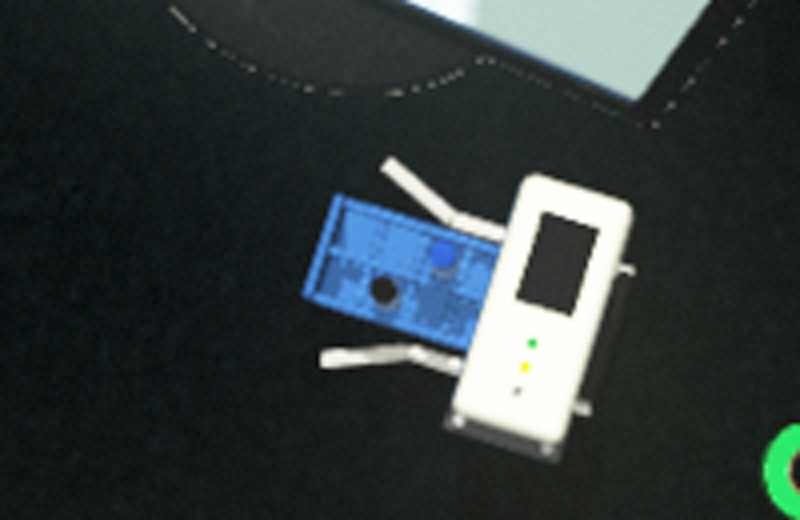

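View pics/scene7.png

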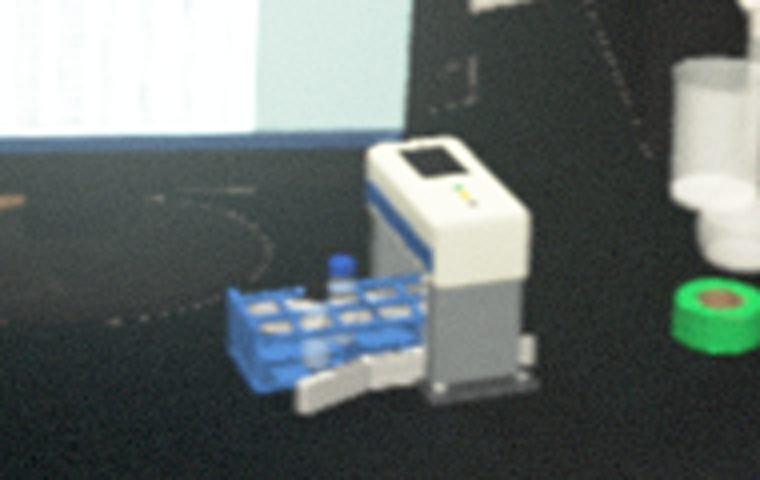

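Run:
```python
from h import *
d=imaging.grab_frame("top"); s=imaging.grab_frame("scene")
P=lambda a,z:toB(onplane(d,200+a[0]/4,200+a[1]/4,z))
a=P((336,195),.04);b=P((304,297),.04);print("rear corners",a,b,"centre",(a+b)/2+[0,.075])
c=P((444,253),.05);print("from blue cap",c+[.013,.0115]); c=P((384,290),.05);print("from black cap",c+[-.013,.035])
q,g=tri(d,(200+444/4,200+253/4),s,(240+342/4,190+266/4));print("blue cap 2view",q,toB(q)+[.013,.0115],g)
print("near kink/tip",P((322,360),.018),P((412,352),.018),P((388,162),.018),P((452,218),.018))
```

```text
rear corners [-0.0272 -0.1177] [ 0.0277 -0.117 ] centre [ 0.0003 -0.0424]
from blue cap [-0.0016 -0.0436]
from black cap [-0.0005 -0.0433]
blue cap 2view [0.4711 0.041  0.0498] [-0.002  -0.0446] 0.0022740111658513455
near kink/tip [ 0.0551 -0.1003] [ 0.037  -0.0569] [-0.0542 -0.0995] [-0.0361 -0.0584]
```

Run:
```python
from h import *
env.job_done(); print(readout.observe()["time"])
```

```text
the job is handed in; nothing more can be done
the job is handed in; nothing more can be done
```

I pushed the rack into the lane with two part-open fingers on its rear end plate, turning it about 16° on the way. Then I brought it slowly up to the black stop, backed the hand off and up, and handed the job in at about 18 s. No verdict is reported.

**At the stop:** The force limit of 4 N stopped the push with the rack's origin at y ≈ −45.8 mm, taken from the hand position. A second nudge, limited to 7 N, moved it only about 0.2 mm further.

**Camera check after backing off:** The images put the rack at x between −2 and 0 mm, y between −42 and −45 mm, and within about 0.02 rad of the lane direction. Against the stop, y should be −45 mm, so the methods disagree by up to 2.6 mm. That is about the calibration error, and all the values are inside the tolerance.

**Vials:** Two vials (blue cap, rear black cap) are visible standing upright. The other two are hidden under the bridge head, so I could not check them at the end. They were upright when last seen: the white cap late in the push, just before the final approach to the stop, the other black cap before the rack went under the bridge.

**Surroundings:** I saw no contact with the monitor, photometer or loose items, and the hand stayed well away from all of them. I did not re-measure the bystanders' positions.

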